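Hang a face-shield headband on the fold-down drying rail

ROBOT

A 7-joint arm with a two-finger parallel gripper is mounted at the origin on the work surface. World frame = base frame: x ahead of the robot, y to its left, z up, the work surface at z = 0. Lengths are in m, angles in rad, forces in N, time in s.
With the tool pointing down it reaches from about 0.425 to 0.825 m from the base axis. Payload 3.6 kg.
Tool frame: the origin (TCP) lies on the centre line of the jaws, within the pads' length; the fingertips stand tips_ahead ahead of it and the grasp point (between the pads) lies 6 mm ahead of it (tips_ahead is the distance from the TCP to the fingertips, in m); x points along the fingers, y is the direction in which the jaws open and shut, and the axes are right-handed (so a half turn about x gives the same grasp; the last joint's range is limited). The gripper opens to 85 mm and grips with 20 to 120 N. Pads are 22 mm wide; open, the fingers measure 114 mm over their backs; the gripper's body (76 mm by 85 mm) begins 54 mm behind the grasp point. The pads swing forward as they close: fully open they stand 13 mm farther back than shut.
Start: joints at [-1.177, 0.615, -0.013, 1.423, 0.008, 1.103, -0.04], TCP at [0.265, 0.593, 0.256] pointing down, gripper open.
Joint ranges: [-3.12, 3.12], [-0.3, 2.06], [-1.34, 1.32], [0.26, 2.42], [-1.36, 4.5], [0.01, 1.98], [-2.84, 2.84]. Speed limits (rad/s): [2.79, 2.79, 3.14, 3.14, 3.14, 3.14, 3.14].

INTERFACE

Orientations are given as [roll, pitch, yaw] about the fixed x, y, z axes, in that order (R = Rz(yaw) Ry(pitch) Rx(roll)).
In Python, from bench import * gives the robot as it stands.
- The arm moves only by the shell command python3 -m jog 'ROWS' [FORCE]. ROWS is JSON, a list of rows, each an object with "delta_rot": the turn, a rotation vector about the tool's x, y, z in degrees, a list of three; "travel": the shift along the tool's x, y, z in m, a list of three; "gripper": the finger opening in m, from 0 to 0.0854. In form: [{"delta_rot": [wx, wy, wz], "travel": [tx, ty, tz], "gripper": gripper}, ...]. A call has 1 to 10 rows; each row shifts and turns the commanded pose from where the row before left it, along the tool's axes as they then stand; what a row does not reach is not made up. A row lasts 1/8 s, in which the tool goes at most 62.5 mm and 10.7 degrees, less where a joint would pass 70% of its speed; a pose out of reach is approached as far as the arm can. A call is refused whole if a number of a shift passes 0.0625 or a number of a turn 10.7, either way. A call with a gripper value outside its range is refused whole. The fingers move at their own pace and stop on an object; FORCE is the grip in N (left out, the last holds). Time passes only in rows, so rows that do not move let the fingers close. It gives the time, the measured TCP pose, the force and the opening at its end, in the units of the state.
- state(): the state, without advancing time (a new reading comes with each control period).
- camera(name): name is "side" or "top"; returns a dict with "image" (420x560x3 uint8, blue, green, red), "fx", "fy", "cx", "cy" (pixels), "k1" (the pictures are not rectified: a ray, as slopes to the right and down, at radius r is drawn at 1 + k1 r^2 times it, then the intrinsics apply), "R" (3x3) and "t" (3): a world point X has camera coordinates R X + t. Camera axes: x right, y down, z forward; pixel columns grow to the right and rows downward; lengths in m; the calibration is good to about 2 mm. A picture is of the moment at which its call begins. There is no depth.
- close_job(): hands the job in, once; it reports no verdict.
Trained networks look in a picture, given as the dict that the camera call returned (one of the last four; its "shot" number tells which), for a name from the list of things; names that differ only in an ending like _2 or _b are one class to them, and where a whole thing is asked for, a point or a joint stands for the part that bears it (a point fixed in the world has none). Each returns a list of dicts, best first, with "p" (0 to 1); they miss things now and then, are a little off and sometimes report something else, mostly with a low value. They report only what shows in the picture. A call takes as long as a camera call.
- look_for(picture, thing): "location" ([x, y, z] in m, in world coordinates, good to about 4 mm: the middle of the surface that is visible of it).
The state is a dict: "time_s": time; "joint_pos": joint angles; "qd": joint speeds; "effort": joint torques, N m; "tcp_pos": TCP position; "orientation": TCP orientation; "wrist_force": force on the tool from outside, world axes, zero at the start; "moment": the same for the moment, N m; "grip_width": finger opening in m.
Only numpy, scipy, OpenCV 4.12 (cv2) and the standard library are available. Lean on these libraries where they do the work, as an engineer would, in place of code of your own. Each camera call takes 0.05 s, during which the arm holds its last target.

TASK

Gently press the stand's raised drying rail down until it is fully level against its stop. Then take the blue headband frame from the sloping drip board and drape it over the middle of the rail's green sleeve, setting it down gently on it before letting go, so that it hangs straight with the sleeve seated between the two black ribs under its crown. Leave the other things on the table where they are.

Things in the scene. Friction and masses are not known exactly. Their poses are not given: they have to be found in the camera images.
- stand: Fixed drying stand: white base plate 250 x 130 x 12 mm, post, fold-down rail. Origin on the table directly below the green sleeve's centre (rail level). x points along the rail from its free end (black disc, 30 mm diameter, at x = -100 mm) to the post (x = +120 mm). The aluminium rail is 18 mm wide, 14 mm high; the sleeve 60 mm long (x -30 to +30), 24 mm wide, 18 mm high, flat on top.
- post_foot (a point): Foot of the stand's post, on top of its base plate. The post, up to 42 mm across, reaches about 5 mm above the level sleeve top. It is clamped at a height that differs each time and is not reported: with the rail level, the top of the sleeve lies 165 to 225 mm above the table. Find it by touch or by sight.
- rail (a joint): Angle (rad) of the stand's rail: 0 = level, on its stop; positive = free end raised; starts at 0.2 to 0.45. Hinged across the rail at the post, 120 mm from the sleeve's centre, 9 mm below the level sleeve top. Stiff hinge: the sleeve moves at about 3 to 6 N of push and stays where left; at the stop the push rises and the rail springs 3 to 4 mm down per 10 N more, coming back when let go.
- board: White plastic drip board, fixed: base plate 130 x 180 mm with a plate 170 mm wide sloping up at 50 degrees from the horizontal, its high edge towards -x of the board and its low edge, with a lip, towards +x. Origin at the centre of the underside of its base.
- frame: Face-shield headband frame without visor: rigid blue U, 136 mm across its legs, band 28 mm broad, 8 mm thick, 0.11 to 0.21 kg. Origin mid-underside of the crown (inside of the bend), which rests on the sleeve. z points out of the crown, y from leg to leg, x along the band's breadth; legs reach z = -110 mm. It starts lying on the board's slope, z leaning 40 degrees from vertical to the board's -x.
- grip (a point): Centre of the frame's yellow grip block, 28 mm above the frame's origin along its z; the block is 28 mm (x) by 30 mm (y), from z = 8 to 48 mm, and overhangs the slope's high edge at the start. Under the crown two black ribs, 6 mm deep, run along x with 32 mm between them (y -16 to +16 mm): the 24 mm wide sleeve belongs between them. Axes as the frame's.
- sanitiser: Clear bottle, 60 mm diameter, 160 mm tall, standing: leave alone. Origin at its foot.
- marker: Orange and black marker pen, 123 mm long, lying: leave alone. Origin under its middle.
- carton: White paper carton 120 x 75 x 35 mm: leave alone. Origin under its middle.
- cup: Blue cup, 72 mm diameter, 90 mm tall: leave alone. Origin at its foot.
- jar: Glass jar, 66 mm diameter, 85 mm tall: leave alone. Origin at its foot.
- tape: White ring (tape roll), 90 mm diameter, 20 mm tall: leave alone. Origin under its middle.

How it is judged:
On the way, in this order (a step that is already met when the one before it is completed fails the run):
1. the rail is pressed down level (within 0.04 rad) while the frame is still on the drip board (value of joint rail below 0.04 rad and contact force between frame and board above 0.2 N), for 0.2 s.
2. the frame, still held by the gripper, touches the stand with its crown over the sleeve, upright within 0.2 rad (contact force between frame and the fingers above 0.5 N and contact force between frame and stand above 0.4 N and x of frame in the frame of stand between -0.025 and 0.025 m and y of frame in the frame of stand between -0.012 and 0.012 m and angle between frame's own z axis and vertical below 0.2 rad), for 0.15 s.
At the end, for the whole second after the job is handed in: Rail level (within 0.04 rad); released frame hangs at rest on it, clear of the board: crown within 25 mm of the sleeve's centre along the rail and 6 mm across it (sleeve between the ribs), upright within 0.1 rad, turned under 0.3 rad out of line with the rail (either way round) (value of joint rail below 0.04 rad and contact force between frame and stand above 0.4 N and contact force between frame and board below 0.05 N and height (world z) of frame above 0.15 m and x of frame in the frame of stand between -0.025 and 0.025 m and y of frame in the frame of stand between -0.006 and 0.006 m and angle between frame's own z axis and vertical below 0.1 rad and angle between the x axis of frame and the x axis of stand, either way round below 0.3 rad and linear speed of frame below 0.02 m/s and angular speed of frame below 0.2 rad/s); the robot touches nothing.
It fails at once if the rail is pressed by the gripper with more than 40 N (contact force between any of the fingers, the arm and stand above 40 N).
It fails at once if the frame is pressed on the stand with more than 40 N (contact force between frame and stand above 40 N).
It fails at once if a bystander is moved more than 40 mm (distance of any of sanitiser, marker, carton, cup, jar, tape from where it was at the start of the episode above 0.04 m).
It also fails if it takes over 61 s, if anything falls off the work surface, if the arm or the gripper's body presses on something with over 40 N, if the wrist force passes 120 N, or if a joint passes its speed limit or range.

## Working session

There is one attempt and no reset: what is moved stays moved. The work goes in short steps, Python scripts to look and compute and a shell command to move; the robot and the scene stay as the last step left them, time stands still between calls to the robot, and variables do not carry over. Pictures are saved under pics/ and viewed, and the job is handed in when it is done.

```bash
ls; mkdir -p pics; python3 - <<'E'
from bench import *
import cv2
s=state();print({k:(v if not hasattr(v,'__len__') else [round(float(x),4) for x in v]) for k,v in s.items()})
for n in("side","top"):
    c=camera(n);cv2.imwrite(f"pics/{n}0.png",c["image"])
    print(n,c["fx"],c["cx"],c["cy"],c["k1"],c["R"],c["t"])
    for t in["stand","post_foot","rail","board","frame","grip","sanitiser","marker","carton","cup","jar","tape"]:
        print(t,[([round(float(x),3) for x in d["location"]],round(d["p"],2)) for d in look_for(c,t)[:2]])
E
```

```text
pics
{'time_s': 0.0, 'joint_pos': [-1.1765, 0.6159, -0.0126, 1.4249, 0.0081, 1.1034, -0.0404], 'qd': [0.001, -0.0011, 0.0004, 0.0004, -0.0011, 0.0016, 0.0003], 'effort': [-0.0001, -46.9217, 0.259, -17.1038, 0.0099, 0.0096, 0.0], 'tcp_pos': [0.2652, 0.5927, 0.2551], 'orientation': [-1.5624, 1.5682, -1.9831], 'wrist_force': [-0.6675, -0.2725, -0.099], 'moment': [-0.0079, -0.0351, 0.044], 'grip_width': 0.08548239787604116}
side 444.8395484600321 279.6996109760516 203.70049025223767 -0.05023842971624366 [[ 0.98407997 -0.1767298   0.01879318]
 [-0.11568331 -0.71722883 -0.68716823]
 [ 0.13492211  0.67405444 -0.72625521]] [-0.57787847  0.13619825  1.33201188]
stand [([0.574, -0.253, 0.012], 0.76)]
post_foot [([0.575, -0.252, 0.014], 0.86)]
rail [([0.55, -0.256, 0.221], 0.92)]
board [([0.525, 0.172, 0.014], 0.96)]
frame [([0.528, 0.2, 0.098], 0.7)]
grip [([0.527, 0.194, 0.102], 0.7)]
sanitiser [([0.772, -0.057, 0.093], 0.67), ([0.574, -0.254, 0.012], 0.3)]
marker [([0.496, -0.002, 0.013], 0.68), ([0.525, 0.175, 0.013], 0.48)]
carton [([0.548, 0.435, 0.038], 0.58)]
cup [([0.51, -0.492, 0.052]
[... 332 characters left out ...]
11353   1.41640595]
stand [([0.762, -0.035, 0.112], 0.71)]
post_foot [([0.509, -0.513, 0.052], 0.63), ([0.51, 0.203, 0.125], 0.62)]
rail [([0.551, -0.247, 0.229], 0.87)]
board [([0.544, 0.215, 0.029], 0.82), ([0.569, -0.241, 0.01], 0.21)]
frame [([0.518, 0.208, 0.121], 0.75)]
grip [([0.51, 0.206, 0.126], 0.94), ([0.761, -0.036, 0.111], 0.46)]
sanitiser [([0.761, -0.035, 0.108], 0.56), ([0.494, 0.003, 0.018], 0.35)]
marker [([0.492, 0.003, 0.017], 0.61)]
carton [([0.548, 0.445, 0.035], 0.79), ([0.38, 0.512, 0.017], 0.59)]
cup [([0.507, -0.514, 0.051], 0.66), ([0.55, -0.244, 0.227], 0.66)]
jar [([0.649, -0.464, 0.084], 0.78), ([0.569, -0.242, 0.013], 0.23)]
tape [([0.384, 0.513, 0.017], 0.75)]
```

View pics/side0.png

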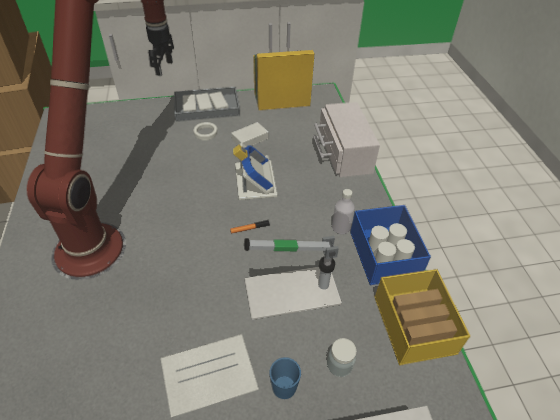

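View pics/top0.png

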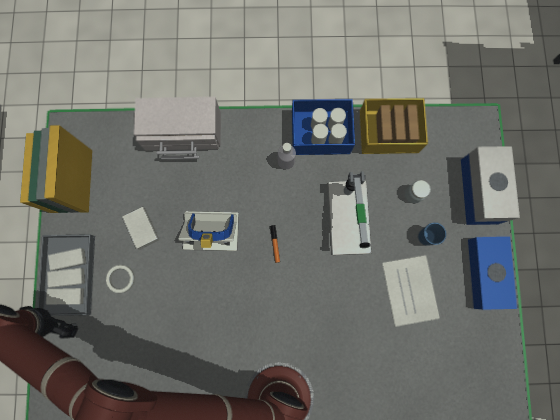

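```bash
python3 - <<'E'
import cv2
a=cv2.imread("pics/side0.png");b=cv2.imread("pics/top0.png")
r=lambda i,x,y,w,h,s:cv2.resize(i[y:y+h,x:x+w],None,fx=s,fy=s,interpolation=cv2.INTER_CUBIC)
cv2.imwrite("pics/a1.png",r(a,230,220,120,100,6));cv2.imwrite("pics/a2.png",r(a,220,130,70,70,8))
cv2.imwrite("pics/b1.png",r(b,310,165,80,95,6));cv2.imwrite("pics/b2.png",r(b,170,200,80,60,8))
E
```

```text
(no output)
```

View pics/a1.png

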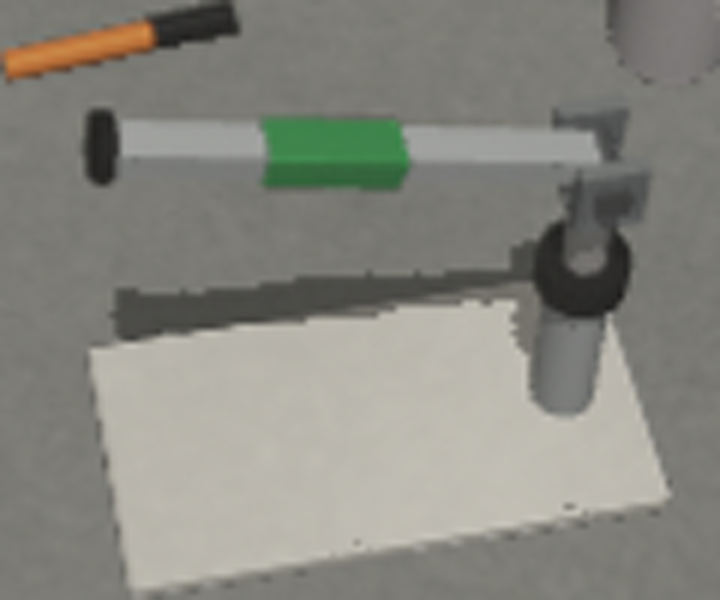

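View pics/a2.png

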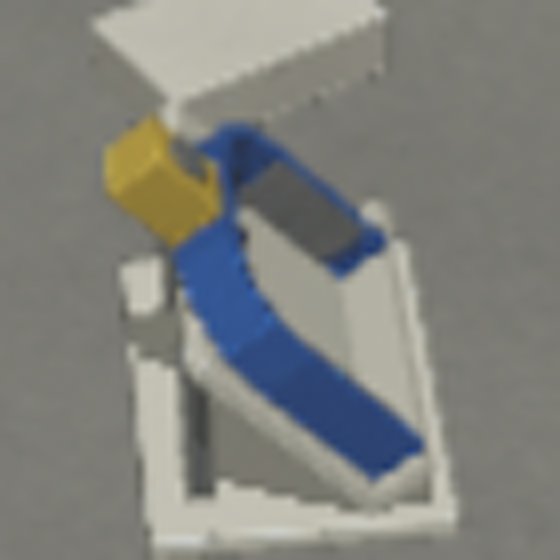

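View pics/b1.png

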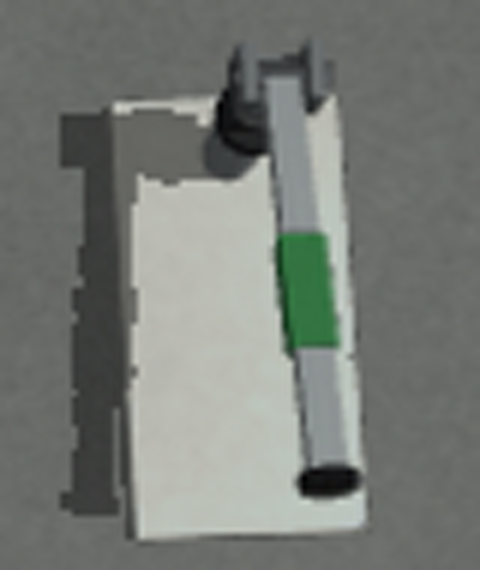

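View pics/b2.png

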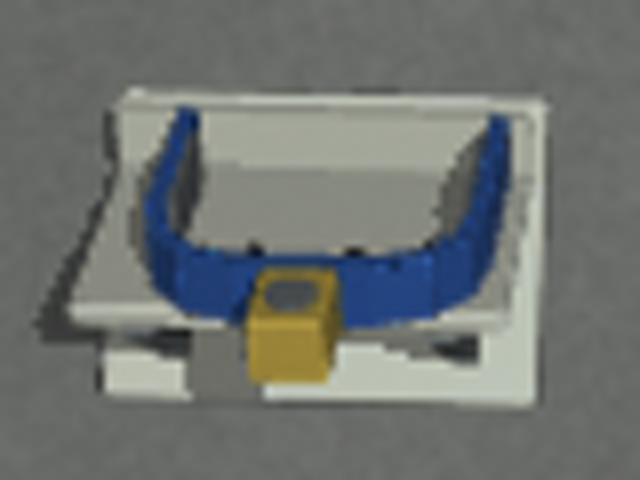

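```bash
cat > h.py <<'E'
import numpy as np, cv2
from scipy.optimize import least_squares
from scipy.spatial.transform import Rotation as Ro
import bench
def proj(c,X):
    X=np.atleast_2d(X);p=X@np.array(c["R"]).T+np.array(c["t"])
    s=p[:,:2]/p[:,2:];s=s*(1+c["k1"]*(s**2).sum(1,keepdims=True))
    return s*[c["fx"],c["fy"]]+[c["cx"],c["cy"]]
def ray(c,uv):
    d=(np.array(uv,float)-[c["cx"],c["cy"]])/[c["fx"],c["fy"]]
    s=d.copy()
    for _ in range(20): s=d/(1+c["k1"]*(s**2).sum())
    R=np.array(c["R"]);return -R.T@np.array(c["t"]),R.T@np.array([*s,1])
def onplane(c,uv,z):
    o,d=ray(c,uv);return o+d*(z-o[2])/d[2]
def tri(c1,u1,c2,u2):
    (a,d),(b,e)=ray(c1,u1),ray(c2,u2)
    s=np.linalg.lstsq(np.c_[d,-e],b-a,rcond=None)[0]
    p,q=a+s[0]*d,b+s[1]*e;return (p+q)/2,np.linalg.norm(p-q)
def prs(s=None):
    s=s or bench.state()
    for k in("time_s","tcp_pos","orientation","wrist_force","moment","grip_width","joint_pos"):print(k,np.round(s[k],4))
E
python3 - <<'E'
from h import *
from bench import *
import bench
print([n for n in dir(bench) if not n.startswith('_')])
S=camera("side");T=camera("top")
ct=lambda *p:(310+(p[0]-3)/6+.0,165+(p[1]-3)/6); cs=lambda *p:(230+(p[0]-3)/6,220+(p[1]-3)/6)
print("base top");[print(onplane(T,ct(*p),.012).round(4)) for p in[(113,103),(335,97),(367,527),(137,540)]]
print("base side");[print(onplane(S,cs(*p),.012).round(4)) for p in[(90,350),(670,497),(135,590)]]
print("disc",tri(T,ct(330,480),S,cs(101,147)))
print("slvmid",tri(T,ct(310,291),S,cs(335,142)))
cornT=[(326,233),(338,347),(296,350),(281,233)]
cornS=[(403,118),(262,118),(265,165),(410,165)]
for a,b in zip(cornT,cornS):print(tri(T,ct(*a),S,cs(*b)))
def mod(v):
    x,y,yaw,H,th=v
    P=np.array([[30,-12],[-30,-12],[-30,12],[30,12]])/1000
    # stand frame: rail rotates about hinge (0.12,H-.009); free end raised
    def pt(px,py,pz):
        dx,dz=px-.12,pz+.009
        X=.12+dx*np.cos(th)+dz*np.sin(th);Z=H-.009-dx*np.sin(th)+dz*np.cos(th)
        return [x+X*np.cos(yaw)-py*np.sin(yaw),y+X*np.sin(yaw)+py*np.cos(yaw),Z]
    return pt,P
def res(v,full=False):
    pt,P=mod(v)
    # cornT order: (+x,-y),( -x,-y),(-x,+y),(+x,+y)
    A=np.array([pt(*p,0) for p in P])
    rT=proj(T,A)-np.array([ct(*p) for p in cornT])
    B=A[[3,2,1,0]]
    rS=proj(S,B)-np.array([cs(*p) for p in cornS])
    D=np.array([pt(-.1,0,-.009)])
    rD=np.r_[proj(T,D)-[ct(330,480)],proj(S,D)-[cs(101,147)]]
    return np.r_[rT,rS,rD].ravel()
r=least_squares(res,[.55,-.25,0,.19,.3],loss='soft_l1')
print(r.x.round(4),r.fun.reshape(-1,2).round(2).tolist())
J=r.jac;print("sd px=.5",np.sqrt(np.diag(np.linalg.inv(J.T@J)))*.5)
E
```

```text
['IKError', 'camera', 'close_job', 'look_for', 'state', 'tips_ahead']
base top
[ 0.6977 -0.1804  0.012 ]
[ 0.6991 -0.3067  0.012 ]
[ 0.4549 -0.3121  0.012 ]
[ 0.4502 -0.1847  0.012 ]
base side
[ 0.452  -0.1873  0.012 ]
[ 0.7017 -0.3099  0.012 ]
[ 0.4559 -0.3158  0.012 ]
disc (array([ 0.45791001, -0.24883324,  0.24232746]), np.float64(0.00018402146185060033))
slvmid (array([ 0.55170715, -0.24724974,  0.22403114]), np.float64(0.001427048556786499))
(array([ 0.57715713, -0.25307223,  0.24123034]), np.float64(0.0025795134906788663))
(array([ 0.52017704, -0.25357577,  0.25341328]), np.float64(0.002094760602234829))
(array([ 0.52482704, -0.2419844 ,  0.20816776]), np.float64(8.450931427604682e-05))
(array([ 0.58603272, -0.24014507,  0.19287495]), np.float64(0.0007175523270695703))
[ 0.5461 -0.2473  0.0162  0.1923  0.2716] [[0.26, -0.42], [0.63, -0.65], [-0.74, -0.87], [-0.46, -0.15], [-0.74, 0.56], [-0.26, -0.3], [1.08, -0.4], [0.24, 0.33], [0.05, 1.37], [-1.55, 0.17]]
sd px=.5 [0.00090198 0.00063563 0.0113081  0.00277225 0.0185985 ]
```

```bash
python3 - <<'E'
import cv2
a=cv2.imread("pics/side0.png");b=cv2.imread("pics/top0.png")
r=lambda i,x,y,w,h,s:cv2.resize(i[y:y+h,x:x+w],None,fx=s,fy=s,interpolation=cv2.INTER_CUBIC)
cv2.imwrite("pics/a3.png",r(a,228,140,32,26,20));cv2.imwrite("pics/b3.png",r(b,195,228,22,22,20))
E
```

```text
(no output)
```

View pics/a3.png

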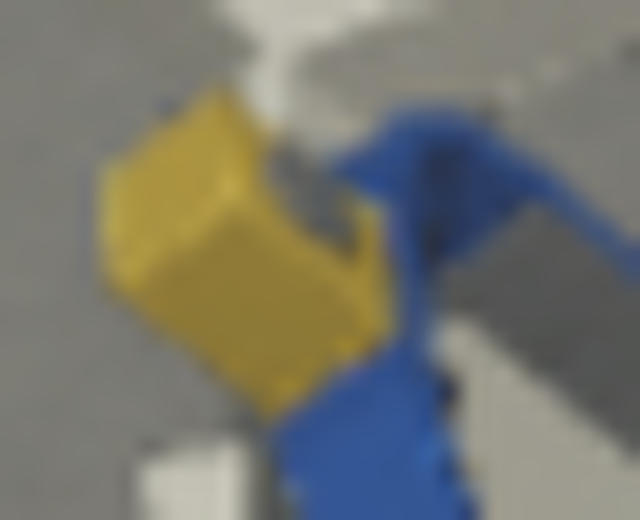

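View pics/b3.png

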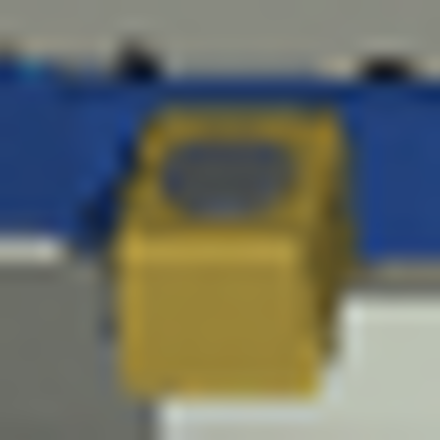

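```bash
python3 - <<'E'
from h import *
from bench import *
print("tips",tips_ahead)
S=camera("side");T=camera("top")
g=lambda p,s,ox,oy:(ox+(p[0]-s/2+.5)/s,oy+(p[1]-s/2+.5)/s)
o=[]
for uv,X in[((225,85),(14,15,48)),((100,180),(-14,15,48)),((110,280),(-14,-15,48)),((235,190),(14,-15,48)),((390,335),(14,-15,8)),((275,415),(-14,-15,8))]:o.append((S,g(uv,20,228,140),X))
for uv,X in[((120,240),(14,15,48)),((310,240),(14,-15,48)),((125,395),(-14,15,48)),((318,390),(-14,-15,48)),((150,110),(14,15,8)),((335,110),(14,-15,8))]:o.append((T,g(uv,20,195,228),X))
for uv,X in[((180,110),(14,68,-110)),((507,117),(14,-68,-110))]:o.append((T,g(uv,8,170,200),X))
for uv,X in[((425,447),(14,-68,-110)),((376,480),(-14,-68,-110))]:o.append((S,g(uv,8,220,130),X))
def pose(v):
    return Ro.from_euler('z',v[3])*Ro.from_euler('y',-v[4]),np.array(v[:3])
def f(v):
    R,t=pose(v)
    return np.concatenate([(proj(c,R.apply(np.array(X)/1000)+t)-uv)[0] for c,uv,X in o])
r=least_squares(f,[.53,.2,.1,0,.698],loss='soft_l1')
print(r.x.round(4));print(f(r.x).reshape(-1,2).round(2).tolist())
R,t=pose(r.x);print("grip",R.apply([0,0,.028])+t, "tilt",np.degrees(r.x[4]))
b=lambda p:onplane(T,g(p,8,170,200),.006).round(4)
print([b(p) for p in[(105,400),(540,405),(545,100)]])
E
```

```text
tips 0.025
[ 0.5091  0.2106  0.117  -0.0302  0.6869]
[[-0.21, -0.48], [-0.36, -0.41], [-0.17, 0.54], [0.08, 0.19], [0.6, -0.28], [-0.09, 0.43], [-0.58, -0.01], [-0.02, 0.12], [-0.09, 0.08], [0.21, 0.45], [0.04, -0.59], [0.6, -0.47], [-0.42, -0.03], [0.07, -0.41], [-0.11, 0.06], [-0.44, 0.32]]
grip [0.49137674 0.21113477 0.13869789] tilt 39.35544325521535
[array([0.4762, 0.3109, 0.006 ]), array([0.4709, 0.1304, 0.006 ]), array([0.5993, 0.128 , 0.006 ])]
```

```bash
cat >> h.py <<'E'
def Rdes(yaw,tilt=0):
    """tool x = frame -z, tool y = +frame y side; tilt: frame z leans to -x by tilt"""
    F=(Ro.from_euler('z',yaw)*Ro.from_euler('y',-tilt)).as_matrix()
    return Ro.from_matrix(np.c_[-F[:,2],F[:,1],np.cross(-F[:,2],F[:,1])])
def go(pos,R=None,half=False):
    s=bench.state();p=np.array(s["tcp_pos"]);C=Ro.from_euler('xyz',s["orientation"])
    if R is not None:
        if half:R=R*Ro.from_euler('x',np.pi)
        rv=np.degrees((C.inv()*R).as_rotvec());print("turn deg",rv.round(2),"rows",np.abs(rv).max()/10.7)
    for n,Q in(("cur",C),("after",R)):
        if Q is not None:
            d=Q.inv().apply(np.array(pos)-p);print("travel",n,"axes",d.round(4),"rows",(np.linalg.norm(d)/.0625).round(2))
    print("tcp",p.round(4),"F",np.round(s["wrist_force"],2),"M",np.round(s["moment"],2),"w",round(s["grip_width"],4),"t",s["time_s"]);print("J",np.round(s["joint_pos"],2));print(C.as_matrix().round(3))
E
python3 - <<'E'
from h import *
go([.52,-.248,.33],Rdes(.02))
go([.52,-.248,.33],Rdes(.02),True)
E
```

```text
turn deg [-2.525e+01 -0.000e+00  1.000e-02] rows 2.3598941699191025
travel cur axes [-0.0737 -0.664   0.5759] rows 14.11
travel after axes [-0.0737 -0.8462  0.2377] rows 14.11
tcp [0.2655 0.5933 0.2563] F [-1.23 -0.03  0.52] M [-0.01 -0.01 -0.04] w 0.0853 t 1.5
J [-1.18  0.61 -0.01  1.42  0.01  1.1  -0.04]
[[-0.     0.408  0.913]
 [-0.     0.913 -0.408]
 [-1.    -0.    -0.   ]]
turn deg [1.5475e+02 1.0000e-02 0.0000e+00] rows 14.462535711774995
travel cur axes [-0.0737 -0.664   0.5759] rows 14.11
travel after axes [-0.0737  0.8462 -0.2377] rows 14.11
tcp [0.2655 0.5933 0.2563] F [-1.23 -0.03  0.52] M [-0.01 -0.01 -0.04] w 0.0853 t 1.5
J [-1.18  0.61 -0.01  1.42  0.01  1.1  -0.04]
[[-0.     0.408  0.913]
 [-0.     0.913 -0.408]
 [-1.    -0.    -0.   ]]
```

```bash
python3 -m jog '[{"travel":[-0.04,0,0],"delta_rot":[0,0,0],"gripper":0.0},{"travel":[-0.04,0,0],"delta_rot":[-8.4,0,0],"gripper":0.0},{"travel":[0,0,0.03],"delta_rot":[-8.4,0,0],"gripper":0.0},{"travel":[0,0,0.04],"delta_rot":[-8.4,0,0],"gripper":0.0},{"travel":[0,-0.05,0.035],"delta_rot":[0,0,0],"gripper":0.0},{"travel":[0,-0.05,0.035],"delta_rot":[0,0,0],"gripper":0.0},{"travel":[0,-0.05,0.035],"delta_rot":[0,0,0],"gripper":0.0},{"travel":[0,-0.05,0.03],"delta_rot":[0,0,0],"gripper":0.0},{"travel":[0,-0.06,0],"delta_rot":[0,0,0],"gripper":0.0},{"travel":[0,-0.06,0],"delta_rot":[0,0,0],"gripper":0.0}]' 40; python3 - <<'E'
from h import *
go([.491,-.248,.33],Rdes(.02))
E
```

```text
time_s: 2.75
tcp_pos: [0.4756, 0.2605, 0.3362]
orientation: [-0.218, 1.57, -0.2]
wrist_force: [0.3, -0.2, 0.5]
grip_width: -0.0002
turn deg [-0.1   0.03  0.01] rows 0.009590003877427575
travel cur axes [ 0.0063 -0.5087  0.0062] rows 8.14
travel after axes [ 0.0062 -0.5087  0.0053] rows 8.14
tcp [0.4756 0.2605 0.3362] F [ 0.32 -0.17  0.48] M [-0.04 -0.06 -0.04] w -0.0002 t 2.75
J [-0.48  0.38 -0.09  1.61  0.03  1.16  1.01]
[[ 0.    -0.018  1.   ]
 [-0.     1.     0.018]
 [-1.    -0.     0.   ]]
```

```bash
python3 -m jog '[{"travel":[0,-0.06,0],"delta_rot":[0,0,0],"gripper":0.0},{"travel":[0,-0.06,0],"delta_rot":[0,0,0],"gripper":0.0},{"travel":[0,-0.06,0],"delta_rot":[0,0,0],"gripper":0.0},{"travel":[0,-0.06,0],"delta_rot":[0,0,0],"gripper":0.0},{"travel":[0,-0.06,0],"delta_rot":[0,0,0],"gripper":0.0},{"travel":[0,-0.06,0],"delta_rot":[0,0,0],"gripper":0.0},{"travel":[0,-0.06,0],"delta_rot":[0,0,0],"gripper":0.0},{"travel":[0,-0.06,0],"delta_rot":[0,0,0],"gripper":0.0},{"travel":[0,-0.02,0],"delta_rot":[0,0,0],"gripper":0.0},{"travel":[0,0,0],"delta_rot":[0,0,0],"gripper":0.0}]' 40; python3 - <<'E'
from h import *
go([.491,-.248,.285],Rdes(.02))
E
```

```text
time_s: 4.0
tcp_pos: [0.4843, -0.2381, 0.3361]
orientation: [2.595, 1.57, 2.611]
wrist_force: [0.1, 0.4, -1.3]
grip_width: -0.0001
turn deg [-0.21 -0.02 -0.01] rows 0.020026390620405368
travel cur axes [ 0.0511 -0.01    0.0065] rows 0.84
travel after axes [ 0.0511 -0.01    0.0065] rows 0.84
tcp [ 0.4843 -0.2381  0.3361] F [ 0.14  0.43 -1.35] M [ 0.06 -0.01  0.01] w -0.0001 t 4.0
J [ 0.34  0.37  0.11  1.62 -0.04  1.15  2.05]
[[-0.    -0.016  1.   ]
 [ 0.     1.     0.016]
 [-1.     0.    -0.   ]]
```

```bash
python3 -m jog '[{"travel":[0.025,-0.005,0.0065],"delta_rot":[0,0,0],"gripper":0.0},{"travel":[0.025,-0.005,0],"delta_rot":[0,0,0],"gripper":0.0},{"travel":[0.01,0,0],"delta_rot":[0,0,0],"gripper":0.0},{"travel":[0.008,0,0],"delta_rot":[0,0,0],"gripper":0.0},{"travel":[0.008,0,0],"delta_rot":[0,0,0],"gripper":0.0},{"travel":[0.008,0,0],"delta_rot":[0,0,0],"gripper":0.0}]' 
python3 -m jog '[{"travel":[0.008,0,0],"delta_rot":[0,0,0],"gripper":0.0},{"travel":[0.008,0,0],"delta_rot":[0,0,0],"gripper":0.0}]'
python3 -m jog '[{"travel":[0.006,0,0],"delta_rot":[0,0,0],"gripper":0.0},{"travel":[0.0,0,0],"delta_rot":[0,0,0],"gripper":0.0}]' 
```

```text
time_s: 4.75
tcp_pos: [0.4915, -0.2469, 0.2527]
orientation: [-0.318, 1.57, -0.299]
wrist_force: [-1.5, 0.7, 2.8]
grip_width: -0.0002
time_s: 5.0
tcp_pos: [0.4911, -0.2472, 0.2359]
orientation: [-2.79, 1.57, -2.772]
wrist_force: [-1.1, 0.4, 1.9]
grip_width: -0.0003
time_s: 5.25
tcp_pos: [0.4912, -0.2471, 0.2297]
orientation: [2.741, 1.57, 2.76]
wrist_force: [-0.1, -0.1, 0.3]
grip_width: -0.0001
```

```bash
python3 - <<'E'
from h import *
go([.491,-.248,.215],Rdes(.02))
c=bench.camera("side");cv2.imwrite("pics/s2.png",cv2.resize(c["image"][200:320,210:360],None,fx=5,fy=5,interpolation=cv2.INTER_CUBIC))
E
```

```text
turn deg [-0.06 -0.04 -0.02] rows 0.005748051292965542
travel cur axes [ 0.0147 -0.0009 -0.0003] rows 0.24
travel after axes [ 0.0147 -0.0009 -0.0003] rows 0.24
tcp [ 0.4912 -0.2471  0.2297] F [-0.13 -0.07  0.25] M [-0.01  0.08  0.02] w -0.0001 t 5.25
J [ 0.36  0.49  0.1   1.75 -0.06  0.9   2.08]
[[-0.001 -0.019  1.   ]
 [ 0.     1.     0.019]
 [-1.     0.    -0.001]]
```

View pics/s2.png

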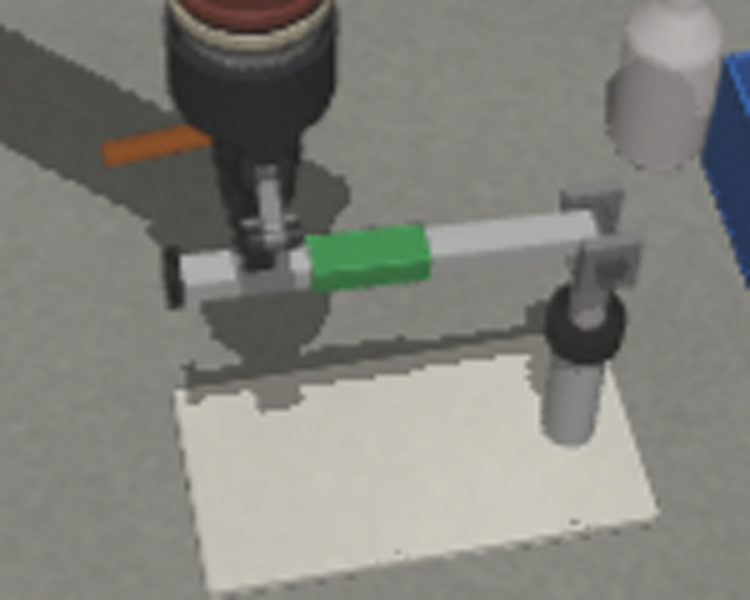

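Fingertips (crop ≈265,265) are on the rail between disc and sleeve, and the rail has moved down. I keep pressing in small steps.

```bash
for i in 1; do python3 -m jog '[{"travel":[0.005,0,0],"delta_rot":[0,0,0],"gripper":0.0},{"travel":[0.004,0,0],"delta_rot":[0,0,0],"gripper":0.0}]'; python3 -m jog '[{"travel":[0.003,0,0],"delta_rot":[0,0,0],"gripper":0.0},{"travel":[0.002,0,0],"delta_rot":[0,0,0],"gripper":0.0}]';  python3 -m jog '[{"travel":[0.002,0,0],"delta_rot":[0,0,0],"gripper":0.0}]'; done
```

```text
time_s: 5.55
tcp_pos: [0.4916, -0.2472, 0.2213]
orientation: [-0.551, 1.57, -0.532]
wrist_force: [-0.5, 0.7, 2.2]
grip_width: 0.0002
time_s: 5.8
tcp_pos: [0.4915, -0.2472, 0.2164]
orientation: [-0.846, 1.57, -0.827]
wrist_force: [-0.4, 0.0, 4.2]
grip_width: -0.0001
time_s: 5.92
tcp_pos: [0.4914, -0.2473, 0.2147]
orientation: [-0.825, 1.57, -0.806]
wrist_force: [-1.4, 0.6, 6.1]
grip_width: 0.0001
```

```bash
python3 -m jog '[{"travel":[0.002,0,0],"delta_rot":[0,0,0],"gripper":0.0},{"travel":[0.002,0,0],"delta_rot":[0,0,0],"gripper":0.0}]';python3 -m jog '[{"travel":[0.002,0,0],"delta_rot":[0,0,0],"gripper":0.0},{"travel":[0.002,0,0],"delta_rot":[0,0,0],"gripper":0.0},{"travel":[0.0,0,0],"delta_rot":[0,0,0],"gripper":0.0},{"travel":[0.0,0,0],"delta_rot":[0,0,0],"gripper":0.0}]'
python3 - <<'E'
from h import *
go([.491,-.248,.215],Rdes(.02))
E
```

```text
time_s: 6.18
tcp_pos: [0.4914, -0.2476, 0.2113]
orientation: [-0.797, 1.57, -0.779]
wrist_force: [-2.6, 0.4, 9.9]
grip_width: 0.0002
time_s: 6.68
tcp_pos: [0.4915, -0.2478, 0.2081]
orientation: [-0.731, 1.569, -0.712]
wrist_force: [-2.8, 0.2, 12.3]
grip_width: -0.0001
turn deg [-0.09  0.09  0.08] rows 0.008189787562299022
travel cur axes [-0.0069 -0.0002 -0.0005] rows 0.11
travel after axes [-0.0069 -0.0002 -0.0005] rows 0.11
tcp [ 0.4915 -0.2478  0.2081] F [-2.79  0.22 12.31] M [ 0.1   0.66 -0.01] w -0.0001 t 6.675
J [ 0.36  0.51  0.1   1.78 -0.06  0.85  2.08]
[[ 0.002 -0.018  1.   ]
 [-0.001  1.     0.018]
 [-1.    -0.001  0.002]]
```

```bash
python3 -m jog '[{"travel":[-0.005,0,0],"delta_rot":[0,0,0],"gripper":0.0},{"travel":[-0.01,0,0],"delta_rot":[0,0,0],"gripper":0.0},{"travel":[-0.03,0,0],"delta_rot":[0,0,0],"gripper":0.0},{"travel":[-0.06,0,0],"delta_rot":[0,0,0],"gripper":0.0},{"travel":[-0.03,0.05,0],"delta_rot":[0,0,0],"gripper":0.0},{"travel":[0,0.06,0],"delta_rot":[0,0,0],"gripper":0.06},{"travel":[0,0.06,0],"delta_rot":[0,0,0],"gripper":0.06},{"travel":[0,0.06,0],"delta_rot":[0,0,0],"gripper":0.06},{"travel":[0,0.06,0],"delta_rot":[0,0,0],"gripper":0.06},{"travel":[0,0.06,0],"delta_rot":[0,0,0],"gripper":0.06}]'
python3 - <<'E'
from h import *
S=bench.camera("side");T=bench.camera("top")
f=lambda i,x,y,w,h,s:cv2.resize(i[y:y+h,x:x+w],None,fx=s,fy=s,interpolation=cv2.INTER_CUBIC)
cv2.imwrite("pics/a4.png",f(S["image"],230,220,120,100,6));cv2.imwrite("pics/b4.png",f(T["image"],310,165,80,95,6))
F=Ro.from_euler('z',-.027)*Ro.from_euler('y',-.698)
g=np.array([.5091,.2106,.117])+F.apply([0,0,.030])
print("grip",g)
R=Rdes(-.027,.698)
tcp=g-R.apply([.006,0,0])
print("tcp",tcp,"pre",tcp-R.apply([.07,0,0]))
go(tcp-R.apply([.07,0,0]),R)
E
```

```text
time_s: 7.92
tcp_pos: [0.4843, 0.1049, 0.3412]
orientation: [1.118, 1.571, 1.137]
wrist_force: [0.8, -0.1, -0.2]
grip_width: 0.0602
grip [0.48982643 0.21112051 0.13998387]
tcp [0.48597171 0.21122462 0.14458065] pre [0.44100004 0.21243915 0.19820968]
turn deg [  3.25 -40.05  -1.54] rows 3.7434077924912352
travel cur axes [ 0.1434  0.1008 -0.0386] rows 2.87
travel after axes [ 0.0805  0.099  -0.1261] rows 2.87
tcp [0.4832 0.1122 0.341 ] F [-0.03 -0.83  0.16] M [ 0.02 -0.03  0.05] w 0.0597 t 8.025
J [-0.24  0.29 -0.03  1.72  0.    1.13  1.33]
[[-0.001 -0.034  0.999]
 [ 0.006  0.999  0.034]
 [-1.     0.006 -0.001]]
```

View pics/a4.png

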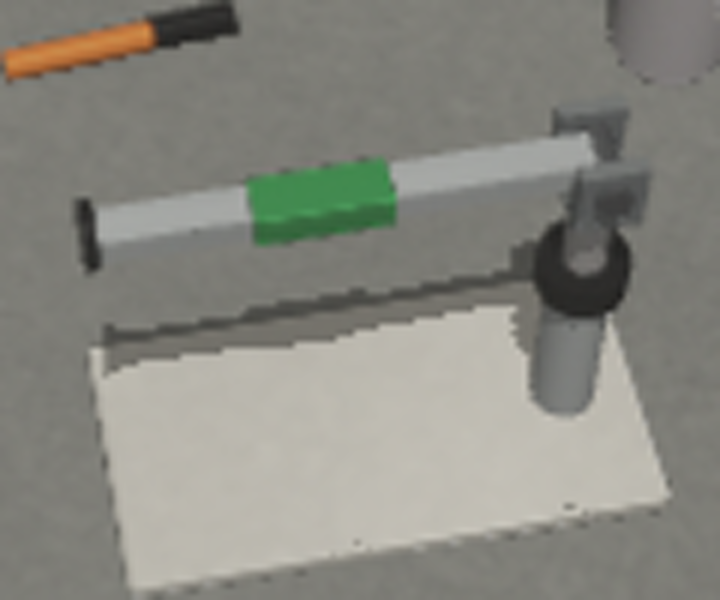

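View pics/b4.png

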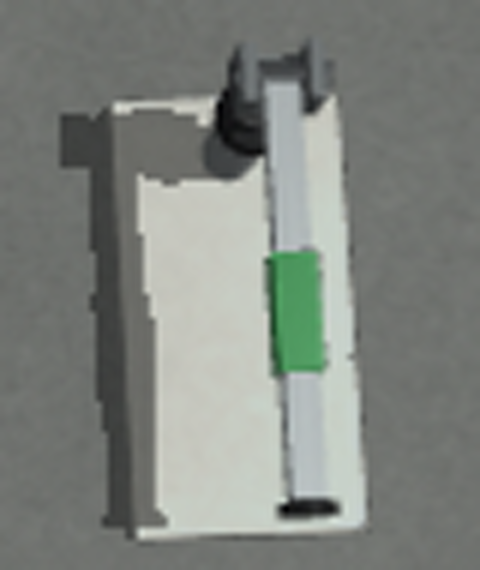

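```bash
python3 - <<'E'
from h import *
S=bench.camera("side");T=bench.camera("top")
ct=lambda *p:(310+(p[0]-2.5)/6,165+(p[1]-2.5)/6); cs=lambda *p:(230+(p[0]-2.5)/6,220+(p[1]-2.5)/6)
obs=[(T,ct(319,252),(30,-12,0)),(T,ct(326,370),(-30,-12,0)),(T,ct(278,370),(-30,12,0)),(T,ct(272,252),(30,12,0)),
(S,cs(388,158),(30,12,0)),(S,cs(247,180),(-30,12,0)),(S,cs(255,218),(-30,-12,0)),(S,cs(396,197),(30,-12,0)),(S,cs(257,243),(-30,-12,-18)),(S,cs(397,223),(30,-12,-18)),
(T,ct(309,508),(-100,0,-9)),(S,cs(88,235),(-100,0,-9))]
def res(v):
    x,y,yaw,H,th=v;o=[]
    for c,uv,(a,b,d) in obs:
        dx,dz=a/1e3-.12,d/1e3+.009
        X=.12+dx*np.cos(th)+dz*np.sin(th);Z=H-.009-dx*np.sin(th)+dz*np.cos(th)
        o.append((proj(c,[x+X*np.cos(yaw)-b/1e3*np.sin(yaw),y+X*np.sin(yaw)+b/1e3*np.cos(yaw),Z])-uv)[0])
    return np.ravel(o)
r=least_squares(res,[.55,-.25,0,.19,0],loss='soft_l1')
print(r.x.round(4),r.fun.reshape(-1,2).round(2).tolist())
print(tri(T,ct(309,508),S,cs(88,235)))
E
```

```text
[ 0.548  -0.2469  0.0152  0.1958 -0.0082] [[0.01, -0.97], [0.13, -0.53], [-0.02, -0.25], [-0.25, -0.71], [-0.24, -0.76], [-0.4, -0.92], [0.02, 0.44], [0.5, 0.32], [-0.3, 0.63], [0.06, 0.36], [-0.19, 0.71], [-1.08, 0.14]]
(array([ 0.45029692, -0.24895376,  0.18560616]), np.float64(0.0005986086482702177))
```

```bash
python3 -m jog '[{"travel":[0,0.025,0],"delta_rot":[0.8,-10,-0.4],"gripper":0.06},{"travel":[0,0.025,0],"delta_rot":[0.8,-10,-0.4],"gripper":0.06},{"travel":[0,0.025,0],"delta_rot":[0.8,-10,-0.4],"gripper":0.06},{"travel":[0,0.025,0],"delta_rot":[0.8,-10,-0.4],"gripper":0.06},{"travel":[0,0,0],"delta_rot":[0,0,0],"gripper":0.06},{"travel":[0,0,0],"delta_rot":[0,0,0],"gripper":0.06}]'
python3 - <<'E'
from h import *
go([.441,.2124,.1982],Rdes(-.027,.698))
E
```

```text
time_s: 8.88
tcp_pos: [0.4881, 0.1779, 0.34]
orientation: [-0.058, 0.985, -0.102]
wrist_force: [-0.1, -0.4, 0.9]
grip_width: 0.0601
turn deg [-0.15 -6.49  2.39] rows 0.6064876929773024
travel cur axes [ 0.0903  0.0364 -0.1184] rows 2.45
travel after axes [ 0.0778  0.0333 -0.1279] rows 2.45
tcp [0.4881 0.1779 0.34  ] F [-0.14 -0.44  0.89] M [0.06 0.55 0.05] w 0.0601 t 8.875
J [-0.67  0.16  0.1   2.06  0.68  0.55  0.43]
[[ 0.55   0.054  0.833]
 [-0.056  0.998 -0.028]
 [-0.833 -0.032  0.552]]
```

```bash
python3 - <<'E'
from h import *
R=Rdes(-.027,.349);F=Ro.from_euler('z',-.027)*Ro.from_euler('y',-.693)
g=np.array([.5091,.2106,.117])+F.apply([0.001,0,.033]);tcp=g-R.apply([.006,0,0])
print(tcp,tcp-R.apply([.08,0,0]));go(tcp-R.apply([.08,0,0]),R)
E
```

```text
[0.48674375 0.21120377 0.14866513] [0.45939706 0.21194231 0.22384234]
turn deg [-0.57 13.5   2.33] rows 1.2620459218874638
travel cur axes [ 0.0791  0.0362 -0.0889] rows 1.99
travel after axes [ 0.099   0.0333 -0.0675] rows 1.99
tcp [0.4881 0.1779 0.34  ] F [-0.14 -0.44  0.89] M [0.06 0.55 0.05] w 0.0601 t 8.875
J [-0.67  0.16  0.1   2.06  0.68  0.55  0.43]
[[ 0.55   0.054  0.833]
 [-0.056  0.998 -0.028]
 [-0.833 -0.032  0.552]]
```

```bash
python3 -m jog '[{"travel":[0,0,0],"delta_rot":[-0.2,4.5,0.8],"gripper":0.06},{"travel":[0,0,0],"delta_rot":[-0.2,4.5,0.8],"gripper":0.06},{"travel":[0,0,0],"delta_rot":[-0.2,4.5,0.8],"gripper":0.06},{"travel":[0,0.017,-0.035],"delta_rot":[0,0,0],"gripper":0.06},{"travel":[0,0.016,-0.032],"delta_rot":[0,0,0],"gripper":0.06},{"travel":[0,0,0],"delta_rot":[0,0,0],"gripper":0.06}]'
python3 - <<'E'
from h import *
go([.4594,.2119,.2238],Rdes(-.027,.349))
E
```

```text
time_s: 9.62
tcp_pos: [0.4241, 0.214, 0.3163]
orientation: [0.004, 1.224, -0.018]
wrist_force: [0.5, 0.6, 0.4]
grip_width: 0.0602
turn deg [ 0.27 -0.1  -0.17] rows 0.02503654010043278
travel cur axes [ 0.099  -0.0015  0.0017] rows 1.58
travel after axes [ 0.099  -0.0012  0.0015] rows 1.58
tcp [0.4241 0.214  0.3163] F [0.48 0.62 0.36] M [-0.02  0.35 -0.  ] w 0.0602 t 9.625
J [-0.62  0.17 -0.02  2.03  0.34  0.69  0.68]
[[ 0.34   0.022  0.94 ]
 [-0.006  1.    -0.021]
 [-0.94   0.001  0.34 ]]
```

```bash
python3 -m jog '[{"travel":[0.05,0,0],"delta_rot":[0,0,0],"gripper":0.06},{"travel":[0.049,-0.0012,0.0015],"delta_rot":[0.27,0,0],"gripper":0.06},{"travel":[0,0,0],"delta_rot":[0,0,0],"gripper":0.06},{"travel":[0,0,0],"delta_rot":[0,0,0],"gripper":0.06}]'
python3 - <<'E'
from h import *
go([.4867,.2112,.1487],Rdes(-.027,.349))
for n,(x,y) in dict(side=(190,90),top=(140,170)).items():
    c=bench.camera(n);cv2.imwrite(f"pics/p5{n}.png",cv2.resize(c["image"][y:y+120,x:x+150],None,fx=5,fy=5,interpolation=cv2.INTER_CUBIC))
E
```

```text
time_s: 10.12
tcp_pos: [0.4618, 0.2118, 0.2255]
orientation: [0.012, 1.219, -0.018]
wrist_force: [0.3, 0.4, 0.2]
grip_width: 0.06
turn deg [-0.2   0.16 -0.17] rows 0.018940167154151442
travel cur axes [ 0.0807 -0.0002 -0.0031] rows 1.29
travel after axes [ 0.0807  0.0001 -0.0028] rows 1.29
tcp [0.4618 0.2118 0.2255] F [0.35 0.4  0.24] M [0.04 0.41 0.03] w 0.06 t 10.125
J [-0.61  0.34  0.04  2.11  0.44  0.44  0.59]
[[ 0.344  0.029  0.938]
 [-0.006  1.    -0.029]
 [-0.939  0.004  0.345]]
```

View pics/p5side.png

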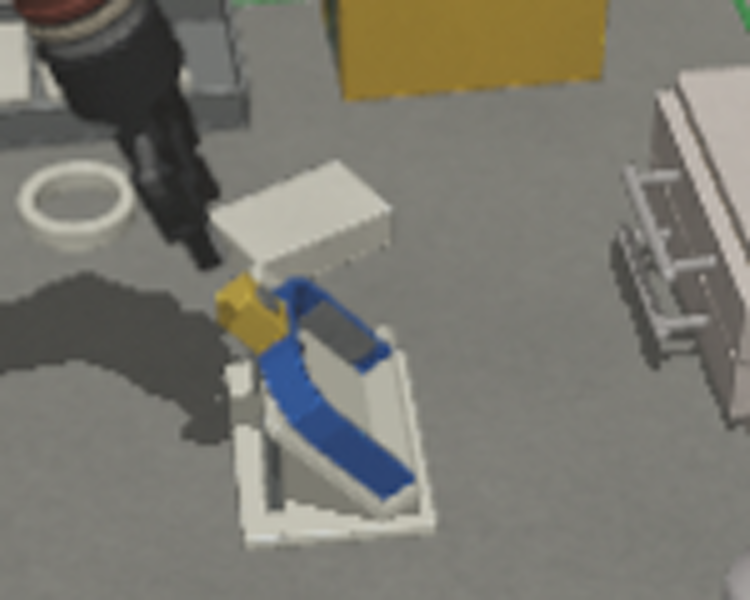

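View pics/p5top.png

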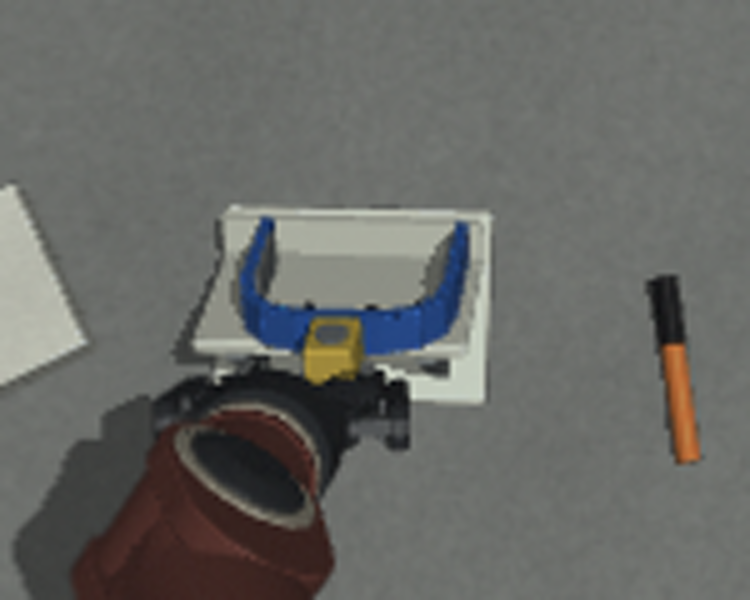

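```bash
python3 -m jog '[{"travel":[0.03,0,-0.0015],"delta_rot":[0,0,0],"gripper":0.06},{"travel":[0.03,0,-0.0015],"delta_rot":[0,0,0],"gripper":0.06},{"travel":[0.01,0,0],"delta_rot":[0,0,0],"gripper":0.06},{"travel":[0.01,0,0],"delta_rot":[0,0,0],"gripper":0.06},{"travel":[0,0,0],"delta_rot":[0,0,0],"gripper":0.06},{"travel":[0,0,0],"delta_rot":[0,0,0],"gripper":0.06}]'
python3 - <<'E'
from h import *
go([.4867,.2112,.1487],Rdes(-.027,.349))
for n,(x,y) in dict(side=(190,90),top=(140,170)).items():
    c=bench.camera(n);cv2.imwrite(f"pics/p6{n}.png",cv2.resize(c["image"][y:y+120,x:x+150],None,fx=5,fy=5,interpolation=cv2.INTER_CUBIC))
E
```

```text
time_s: 10.98
tcp_pos: [0.4851, 0.2121, 0.1488]
orientation: [0.011, 1.22, -0.017]
wrist_force: [-0.6, 0.4, -0.8]
grip_width: 0.0602
turn deg [-0.07  0.11 -0.21] rows 0.019206133207025633
travel cur axes [ 0.0006 -0.0009  0.0015] rows 0.03
travel after axes [ 0.0006 -0.0009  0.0015] rows 0.03
tcp [0.4851 0.2121 0.1488] F [-0.57  0.36 -0.82] M [-0.    0.33 -0.09] w 0.0602 t 10.975
J [-0.65  0.5   0.14  2.14  0.53  0.23  0.51]
[[ 0.344  0.027  0.939]
 [-0.006  1.    -0.027]
 [-0.939  0.004  0.344]]
```

View pics/p6side.png

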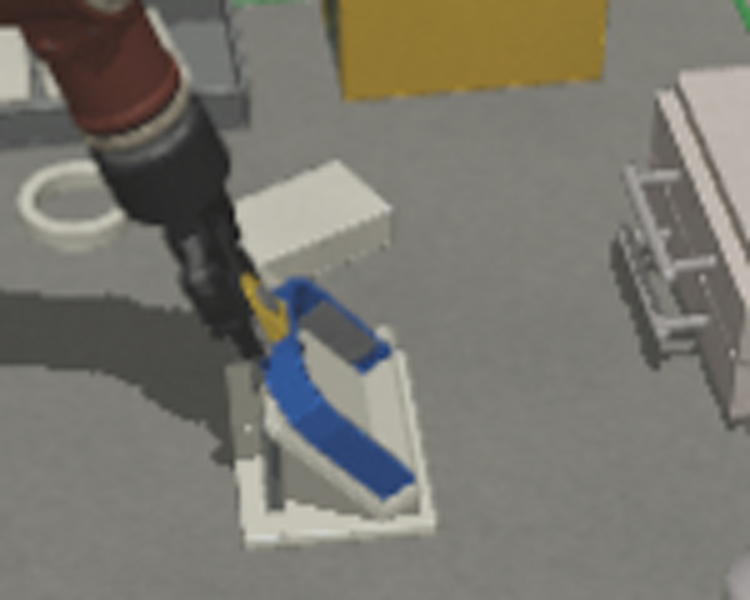

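View pics/p6top.png

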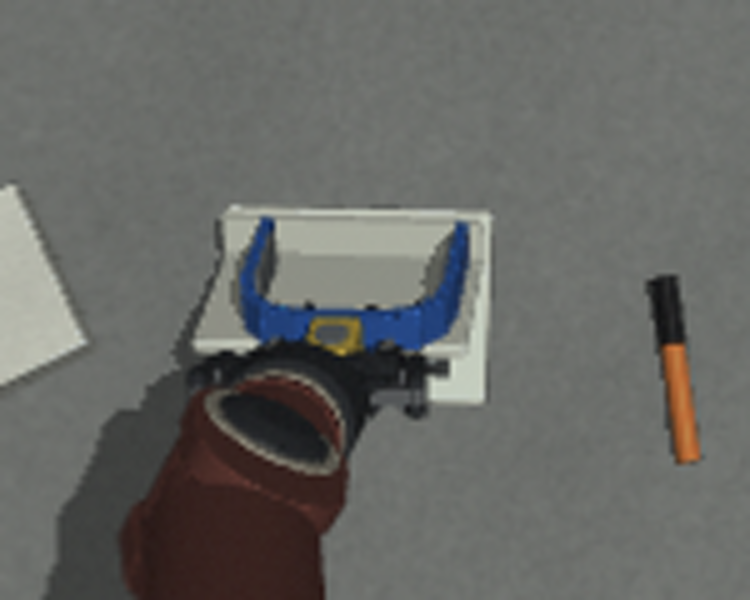

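```bash
python3 -m jog '[{"travel":[0,-0.001,0.002],"delta_rot":[0,0,0],"gripper":0.02},{"travel":[0,0,0],"delta_rot":[0,0,0],"gripper":0.02},{"travel":[0,0,0],"delta_rot":[0,0,0],"gripper":0.02},{"travel":[0,0,0],"delta_rot":[0,0,0],"gripper":0.02},{"travel":[0,0,0],"delta_rot":[0,0,0],"gripper":0.02},{"travel":[0,0,0],"delta_rot":[0,0,0],"gripper":0.02}]' 80
python3 - <<'E'
from h import *
go([.48,.2112,.29],Rdes(-.027,.349))
for n,(x,y) in dict(side=(190,90),top=(140,170)).items():
    c=bench.camera(n);cv2.imwrite(f"pics/p7{n}.png",cv2.resize(c["image"][y:y+120,x:x+150],None,fx=5,fy=5,interpolation=cv2.INTER_CUBIC))
E
```

```text
time_s: 11.82
tcp_pos: [0.4871, 0.211, 0.1493]
orientation: [0.011, 1.22, -0.017]
wrist_force: [-0.6, 0.5, 6.4]
grip_width: 0.0295
turn deg [-0.14  0.11 -0.19] rows 0.017724279998638577
travel cur axes [-0.1345  0.0006  0.0417] rows 2.25
travel after axes [-0.1346  0.      0.0414] rows 2.25
tcp [0.4871 0.211  0.1493] F [-0.58  0.54  6.38] M [-0.07  0.26 -0.39] w 0.0295 t 11.825
J [-0.64  0.5   0.13  2.14  0.53  0.23  0.51]
[[ 0.344  0.028  0.939]
 [-0.006  1.    -0.028]
 [-0.939  0.004  0.344]]
```

View pics/p7side.png

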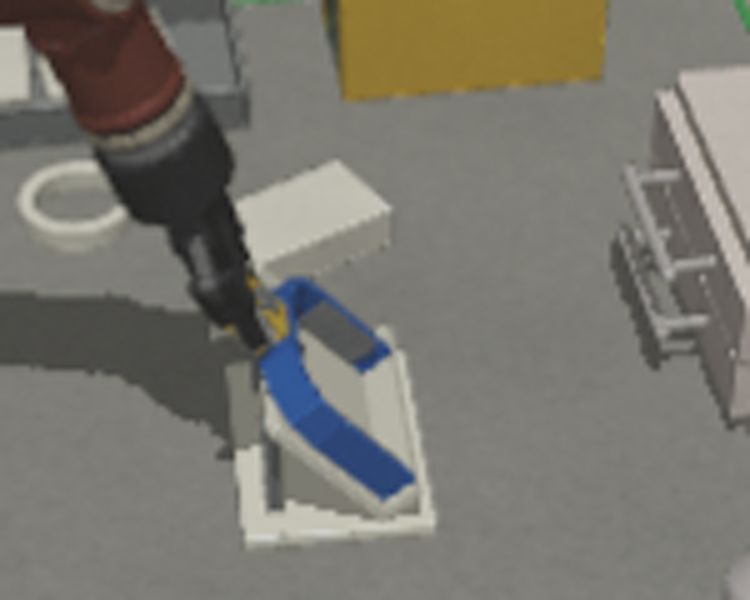

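```bash
python3 -m jog '[{"travel":[-0.0094,0,0.0034],"delta_rot":[0,0,0],"gripper":0.02},{"travel":[-0.03,0,0.011],"delta_rot":[0,0,0],"gripper":0.02},{"travel":[-0.04,0,0.0146],"delta_rot":[0,0,0],"gripper":0.02},{"travel":[-0.04,0,0.0146],"delta_rot":[0,0,0],"gripper":0.02},{"travel":[-0.04,0,0.0146],"delta_rot":[0,0,0],"gripper":0.02},{"travel":[0,0,0],"delta_rot":[0,0,0],"gripper":0.02},{"travel":[0,0,0],"delta_rot":[0,0,0],"gripper":0.02}]'
python3 - <<'E'
from h import *
go([.5,.2112,.35],Rdes(0,-.349))
for n,(x,y) in dict(side=(190,60),top=(140,170)).items():
    c=bench.camera(n);cv2.imwrite(f"pics/p8{n}.png",cv2.resize(c["image"][y:y+120,x:x+150],None,fx=5,fy=5,interpolation=cv2.INTER_CUBIC))
E
```

```text
time_s: 12.8
tcp_pos: [0.4857, 0.2095, 0.3173]
orientation: [0.003, 1.224, -0.024]
wrist_force: [0.4, -0.3, -1.8]
grip_width: 0.0289
turn deg [-1.59 39.89 -0.07] rows 3.727980964346422
travel cur axes [-0.0259  0.0021  0.0245] rows 0.57
travel after axes [-0.0356  0.0017  0.0022] rows 0.57
tcp [0.4857 0.2095 0.3173] F [ 0.36 -0.34 -1.76] M [0.04 0.51 0.03] w 0.0289 t 12.8
J [-0.47  0.25 -0.09  1.91  0.33  0.71  0.76]
[[ 0.34   0.027  0.94 ]
 [-0.008  1.    -0.026]
 [-0.94   0.001  0.34 ]]
```

View pics/p8side.png

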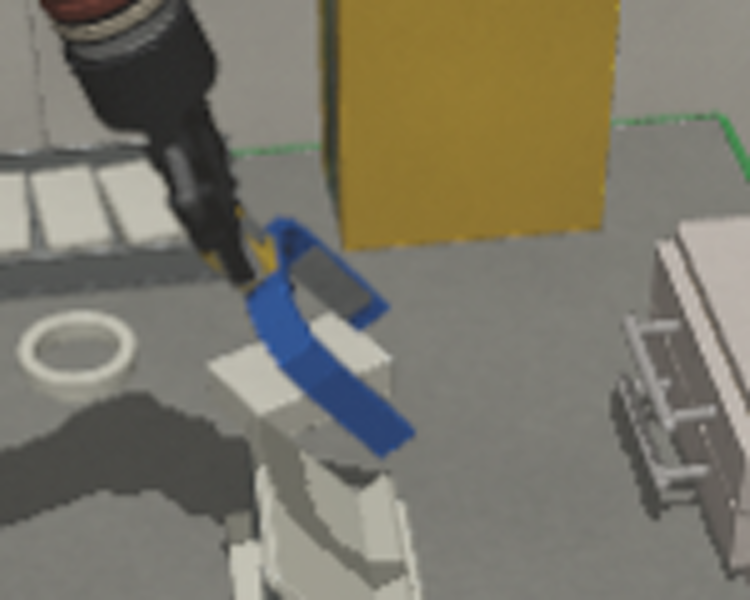

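```bash
python3 -m jog '[{"travel":[-0.01,0,0],"delta_rot":[-0.4,10,0],"gripper":0.02},{"travel":[-0.01,0,0],"delta_rot":[-0.4,10,0],"gripper":0.02},{"travel":[-0.01,0,0],"delta_rot":[-0.4,10,0],"gripper":0.02},{"travel":[-0.01,0,0],"delta_rot":[-0.4,9.9,0],"gripper":0.02},{"travel":[0,0,0],"delta_rot":[0,0,0],"gripper":0.02},{"travel":[0,0,0],"delta_rot":[0,0,0],"gripper":0.02},{"travel":[0,0,0],"delta_rot":[0,0,0],"gripper":0.02}]'
python3 - <<'E'
from h import *
go([.55,-.247,.39],Rdes(.015,-.349))
E
```

```text
time_s: 13.78
tcp_pos: [0.4821, 0.2109, 0.3578]
orientation: [3.133, 1.225, 3.135]
wrist_force: [-0.4, 0.3, -1.7]
grip_width: 0.029
turn deg [-0.64  0.19 -0.41] rows 0.05991165567945166
travel cur axes [-0.0542 -0.4579  0.0516] rows 7.42
travel after axes [-0.0511 -0.4589  0.0463] rows 7.42
tcp [0.4821 0.2109 0.3578] F [-0.37  0.28 -1.74] M [-0.01 -0.44 -0.04] w 0.029 t 13.775
J [-0.28  0.5  -0.18  1.39 -0.06  1.57  1.13]
[[-0.339 -0.002  0.941]
 [ 0.002  1.     0.003]
 [-0.941  0.003 -0.339]]
```

```bash
python3 -m jog '[{"travel":[-0.015,-0.03,0.01],"delta_rot":[0,0,0],"gripper":0.02},{"travel":[-0.015,-0.05,0.01],"delta_rot":[0,0,0],"gripper":0.02},{"travel":[-0.015,-0.05,0.01],"delta_rot":[0,0,0],"gripper":0.02},{"travel":[-0.009,-0.05,0.01],"delta_rot":[0,0,0],"gripper":0.02},{"travel":[0,-0.05,0.01],"delta_rot":[0,0,0],"gripper":0.02},{"travel":[0,-0.05,0],"delta_rot":[0,0,0],"gripper":0.02},{"travel":[0,-0.05,0],"delta_rot":[-0.6,0,-0.4],"gripper":0.02},{"travel":[0,-0.05,0],"delta_rot":[0,0,0],"gripper":0.02},{"travel":[0,-0.05,0],"delta_rot":[0,0,0],"gripper":0.02},{"travel":[0,-0.03,0],"delta_rot":[0,0,0],"gripper":0.02}]'
python3 -m jog '[{"travel":[0,0,0],"delta_rot":[0,0,0],"gripper":0.02},{"travel":[0,0,0],"delta_rot":[0,0,0],"gripper":0.02},{"travel":[0,0,0],"delta_rot":[0,0,0],"gripper":0.02}]'
python3 - <<'E'
from h import *
go([.55,-.247,.39],Rdes(.015,-.349))
for n,(x,y) in dict(side=(230,150),top=(290,130)).items():
    c=bench.camera(n);cv2.imwrite(f"pics/p9{n}.png",cv2.resize(c["image"][y:y+150,x:x+130],None,fx=4,fy=4,interpolation=cv2.INTER_CUBIC))
E
```

```text
time_s: 15.02
tcp_pos: [0.5493, -0.252, 0.391]
orientation: [-3.135, 1.225, -3.125]
wrist_force: [0.1, 0.6, -1.1]
grip_width: 0.0289
time_s: 15.4
tcp_pos: [0.5508, -0.2476, 0.3909]
orientation: [3.139, 1.225, -3.129]
wrist_force: [0.2, -0.2, -1.4]
grip_width: 0.029
turn deg [ 0.06  0.2  -0.04] rows 0.01886353963662917
travel cur axes [ 0.0011  0.0006 -0.0005] rows 0.02
travel after axes [ 0.0011  0.0006 -0.0005] rows 0.02
tcp [ 0.5508 -0.2476  0.3909] F [ 0.17 -0.19 -1.4 ] M [ 0.04 -0.45  0.04] w 0.029 t 15.4
J [ 0.36  0.63 -0.06  1.07  0.14  1.77  1.9 ]
[[-0.339 -0.016  0.941]
 [-0.004  1.     0.015]
 [-0.941  0.001 -0.339]]
```

View pics/p9side.png

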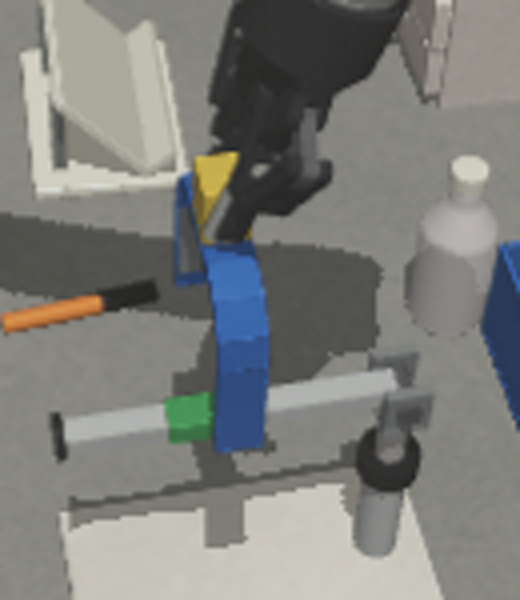

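View pics/p9top.png

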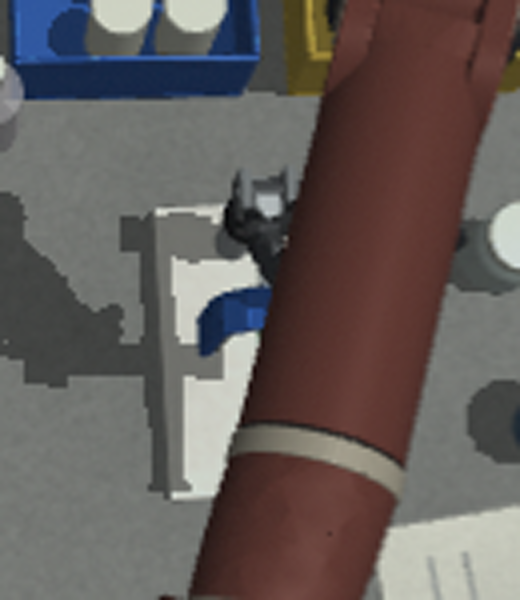

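```bash
cat >> h.py <<'E'
_F=Ro.from_euler('z',-.0285)*Ro.from_euler('y',-.693)
_C=Ro.from_euler('xyz',[.011,1.22,-.017])
RREL=_C.inv()*_F; PREL=_C.inv().apply(np.array([.5091,.2106,.117])-[.4871,.211,.1493])
def frame_pose():
    s=bench.state();C=Ro.from_euler('xyz',s["orientation"]);return C*RREL,np.array(s["tcp_pos"])+C.apply(PREL)
E
python3 - <<'E'
from h import *
R,t=frame_pose();print(t.round(4),R.as_matrix().round(3),R.as_euler('xyz').round(4))
S=bench.camera("side");im=cv2.resize(S["image"][150:300,230:360],None,fx=5,fy=5,interpolation=cv2.INTER_CUBIC)
for X in[(14,-68,-110),(-14,-68,-110),(-14,15,48),(14,15,48),(-14,-15,48),(14,-15,48),(-14,68,-110),(-14,-15,8),(14,-15,8)]:
    p=proj(S,R.apply(np.array(X)/1000)+t)[0];q=(p-[230,150])*5+2
    cv2.circle(im,tuple(int(v) for v in q),3,(0,0,255),1);print(X,p.round(1))
cv2.imwrite("pics/q9.png",im)
E
```

```text
[ 0.5469 -0.2482  0.3518] [[ 1.    -0.016  0.004]
 [ 0.016  1.     0.003]
 [-0.004 -0.003  1.   ]] [-0.0033  0.0037  0.0164]
(14, -68, -110) [295.1 261.2]
(-14, -68, -110) [283.1 263. ]
(-14, 15, 48) [277.5 188.4]
(14, 15, 48) [290.2 186.9]
(-14, -15, 48) [280.2 198.2]
(14, -15, 48) [293.2 196.6]
(-14, 68, -110) [272.3 219.1]
(-14, -15, 8) [279.7 211.1]
(14, -15, 8) [292.3 209.5]
```

View pics/q9.png

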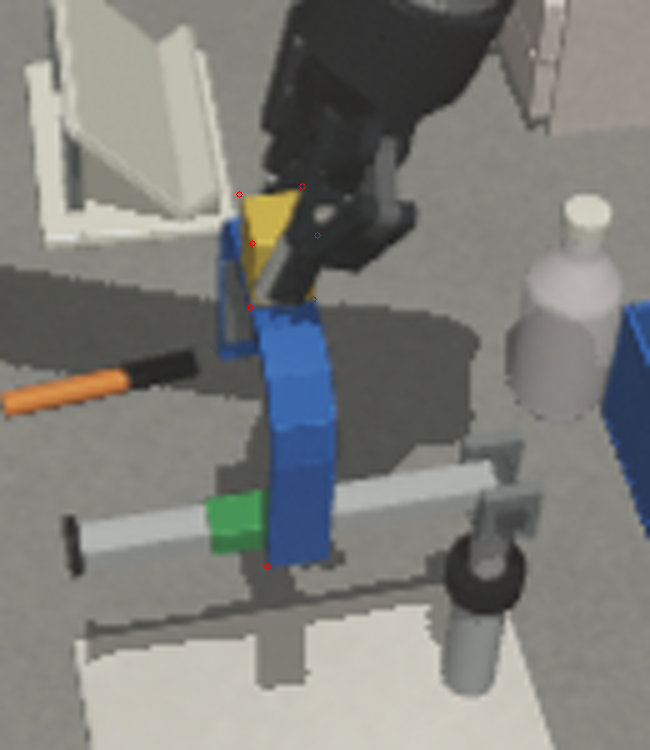

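```bash
python3 -m jog '[{"travel":[0.02,0.001,0.0072],"delta_rot":[0,0.2,0],"gripper":0.02},{"travel":[0.0245,0,0.0088],"delta_rot":[0,0,0],"gripper":0.02},{"travel":[0.0245,0,0.0088],"delta_rot":[0,0,0],"gripper":0.02},{"travel":[0.0245,0,0.0088],"delta_rot":[0,0,0],"gripper":0.02},{"travel":[0.0245,0,0.0088],"delta_rot":[0,0,0],"gripper":0.02},{"travel":[0.011,0,0.004],"delta_rot":[0,0,0],"gripper":0.02},{"travel":[0,0,0],"delta_rot":[0,0,0],"gripper":0.02},{"travel":[0,0,0],"delta_rot":[0,0,0],"gripper":0.02},{"travel":[0,0,0],"delta_rot":[0,0,0],"gripper":0.02}]'
python3 - <<'E'
from h import *
R,t=frame_pose();print(t.round(4),R.as_euler('xyz').round(4))
go([.55,-.247,.39])
S=bench.camera("side");im=cv2.resize(S["image"][180:310,230:360],None,fx=5,fy=5,interpolation=cv2.INTER_CUBIC)
for X in[(14,-68,-110),(-14,-68,-110),(-14,15,48),(-14,-15,48),(-14,68,-110),(-14,-15,8),(14,-15,8)]:
    p=proj(S,R.apply(np.array(X)/1000)+t)[0];q=(p-[230,180])*5+2
    cv2.circle(im,tuple(int(v) for v in q),3,(0,0,255),1)
cv2.imwrite("pics/q10.png",im)
S=bench.camera("top");cv2.imwrite("pics/q10t.png",cv2.resize(S["image"][150:270,300:420],None,fx=5,fy=5,interpolation=cv2.INTER_CUBIC))
E
```

```text
time_s: 16.68
tcp_pos: [0.5503, -0.2489, 0.2544]
orientation: [-3.139, 1.223, -3.127]
wrist_force: [-0.9, 0.1, -1.0]
grip_width: 0.0291
[ 0.5464 -0.2489  0.2155] [-0.0046  0.0057  0.014 ]
travel cur axes [-0.1274  0.0017 -0.0465] rows 2.17
tcp [ 0.5503 -0.2489  0.2544] F [-0.93  0.13 -1.  ] M [ 0.04 -0.45  0.03] w 0.0291 t 16.675
J [ 0.37  0.7  -0.06  1.31  0.15  1.47  1.85]
[[-0.341 -0.012  0.94 ]
 [-0.005  1.     0.011]
 [-0.94  -0.001 -0.341]]
```

View pics/q10.png

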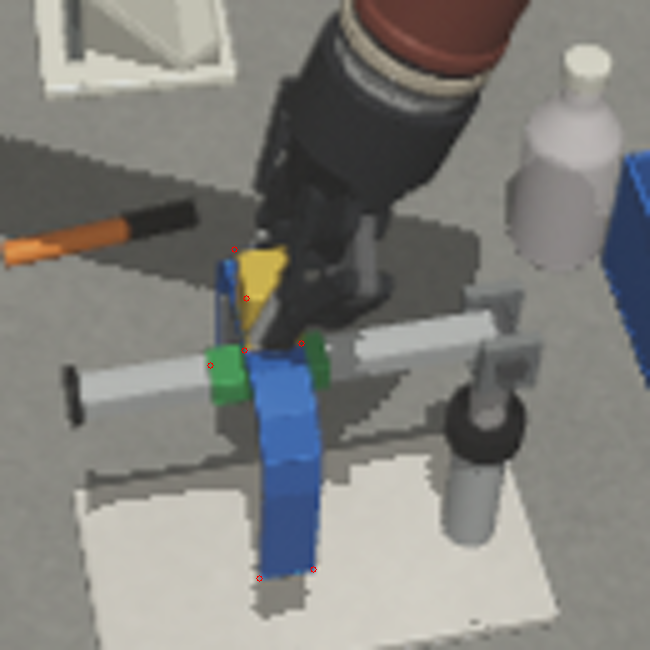

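View pics/q10t.png

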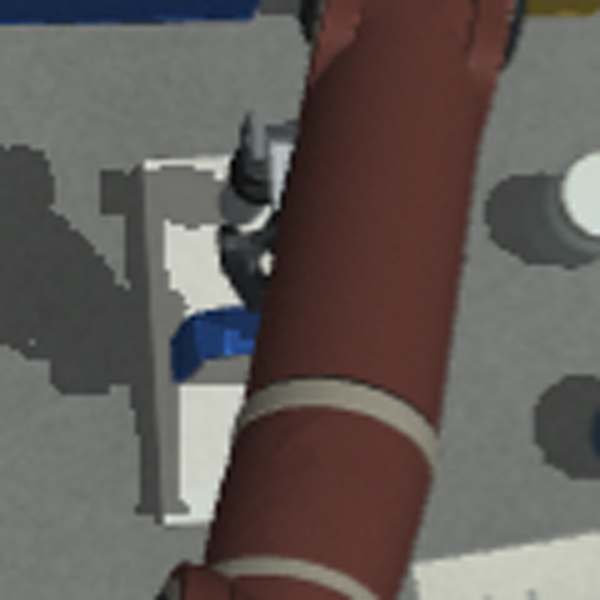

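```bash
python3 -m jog '[{"travel":[0.007,0.0018,0.0025],"delta_rot":[0.2,-0.3,0],"gripper":0.02},{"travel":[0.007,0,0.0025],"delta_rot":[0,0,0],"gripper":0.02},{"travel":[0,0,0],"delta_rot":[0,0,0],"gripper":0.02}]'
python3 -m jog '[{"travel":[0.0019,0,0.0007],"delta_rot":[0,0,0],"gripper":0.02},{"travel":[0,0,0],"delta_rot":[0,0,0],"gripper":0.02}]'
python3 -m jog '[{"travel":[0.0019,0,0.0007],"delta_rot":[0,0,0],"gripper":0.02},{"travel":[0,0,0],"delta_rot":[0,0,0],"gripper":0.02}]'
python3 -m jog '[{"travel":[0.0019,0,0.0007],"delta_rot":[0,0,0],"gripper":0.02},{"travel":[0,0,0],"delta_rot":[0,0,0],"gripper":0.02}]'
python3 - <<'E'
from h import *
R,t=frame_pose();print(t.round(4),R.as_euler('xyz').round(4))
E
```

```text
time_s: 17.15
tcp_pos: [0.5492, -0.2467, 0.2373]
orientation: [-3.14, 1.224, -3.131]
wrist_force: [0.9, -0.5, -1.8]
grip_width: 0.029
time_s: 17.4
tcp_pos: [0.5498, -0.247, 0.2363]
orientation: [-3.138, 1.226, -3.129]
wrist_force: [0.2, 0.2, -1.7]
grip_width: 0.029
time_s: 17.65
tcp_pos: [0.5497, -0.2469, 0.2342]
orientation: [-3.138, 1.226, -3.129]
wrist_force: [0.4, -0.9, -2.0]
grip_width: 0.0292
time_s: 17.9
tcp_pos: [0.5499, -0.247, 0.2329]
orientation: [-3.137, 1.226, -3.128]
wrist_force: [-0.9, -0.4, 0.9]
grip_width: 0.029
[ 0.5461 -0.247   0.194 ] [-0.0053  0.0021  0.0107]
```

```bash
python3 -m jog '[{"travel":[0.001,0,0.0004],"delta_rot":[0,0,0],"gripper":0.02},{"travel":[0,0,0],"delta_rot":[0,0,0],"gripper":0.02},{"travel":[0,0,0],"delta_rot":[0,0,0],"gripper":0.02},{"travel":[0,0,0],"delta_rot":[0,0,0],"gripper":0.02}]'
python3 - <<'E'
from h import *
R,t=frame_pose();print(t.round(4),R.as_euler('xyz').round(4))
S=bench.camera("side");im=cv2.resize(S["image"][180:310,230:360],None,fx=5,fy=5,interpolation=cv2.INTER_CUBIC)
cv2.imwrite("pics/q11.png",im)
E
```

```text
time_s: 18.4
tcp_pos: [0.5499, -0.247, 0.232]
orientation: [-3.136, 1.226, -3.128]
wrist_force: [-1.3, 0.4, 4.9]
grip_width: 0.0289
[ 0.5461 -0.2471  0.1931] [-0.0054  0.0022  0.0106]
```

View pics/q11.png

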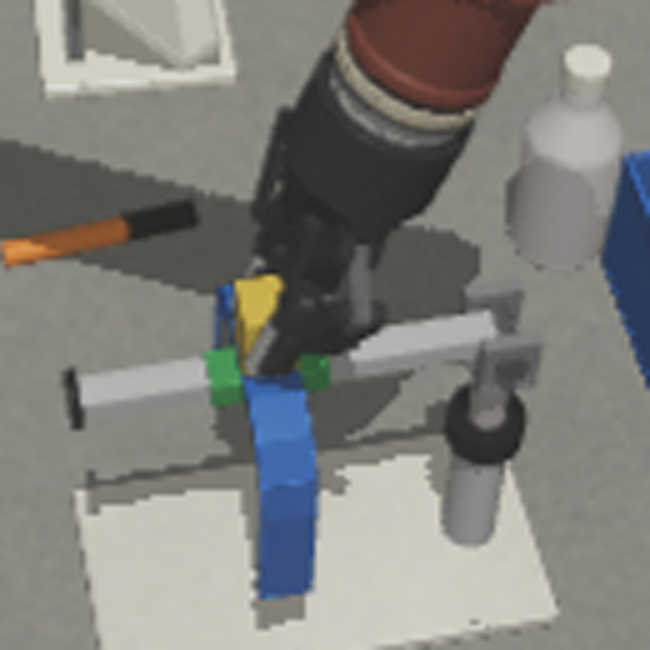

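```bash
python3 -m jog '[{"travel":[-0.0007,0,-0.0003],"delta_rot":[0,0,0],"gripper":0.029},{"travel":[0,0,0],"delta_rot":[0,0,0],"gripper":0.031},{"travel":[0,0,0],"delta_rot":[0,0,0],"gripper":0.036},{"travel":[0,0,0],"delta_rot":[0,0,0],"gripper":0.05},{"travel":[0,0,0],"delta_rot":[0,0,0],"gripper":0.055},{"travel":[0,0,0],"delta_rot":[0,0,0],"gripper":0.055}]' 20
python3 - <<'E'
from h import *
S=bench.camera("side");im=cv2.resize(S["image"][180:310,230:360],None,fx=5,fy=5,interpolation=cv2.INTER_CUBIC)
cv2.imwrite("pics/q12.png",im)
E
```

```text
time_s: 19.2
tcp_pos: [0.5498, -0.2469, 0.2319]
orientation: [-3.138, 1.226, -3.129]
wrist_force: [-0.3, 0.1, -0.3]
grip_width: 0.0553
```

View pics/q12.png

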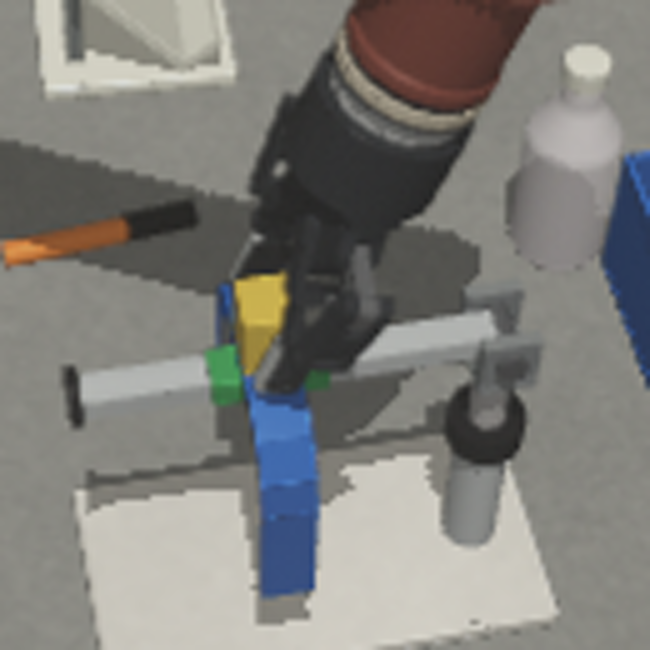

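```bash
python3 -m jog '[{"travel":[-0.01,0,0],"delta_rot":[0,0,0],"gripper":0.055},{"travel":[-0.03,0,0],"delta_rot":[0,0,0],"gripper":0.055},{"travel":[-0.05,0,0],"delta_rot":[0,0,0],"gripper":0.055},{"travel":[-0.05,0,0],"delta_rot":[0,-6,0],"gripper":0.055},{"travel":[-0.02,0.04,-0.03],"delta_rot":[0,-8,0],"gripper":0.055},{"travel":[0,0.06,-0.03],"delta_rot":[0,0,0],"gripper":0.055},{"travel":[0,0.06,0],"delta_rot":[0,0,0],"gripper":0.055},{"travel":[0,0.06,0],"delta_rot":[0,0,0],"gripper":0.055},{"travel":[0,0.06,0],"delta_rot":[0,0,0],"gripper":0.055},{"travel":[0,0,0],"delta_rot":[0,0,0],"gripper":0.055}]'
python3 - <<'E'
from h import *
S=bench.camera("side");im=cv2.resize(S["image"][200:310,230:360],None,fx=5,fy=5,interpolation=cv2.INTER_CUBIC)
cv2.imwrite("pics/q13.png",im);cv2.imwrite("pics/q13s.png",S["image"])
S=bench.camera("top");cv2.imwrite("pics/q13t.png",cv2.resize(S["image"][150:270,300:420],None,fx=5,fy=5,interpolation=cv2.INTER_CUBIC))
E
```

```text
time_s: 20.5
tcp_pos: [0.5418, 0.0365, 0.3939]
orientation: [3.107, 1.472, 3.129]
wrist_force: [-0.2, -0.1, 0.1]
grip_width: 0.055
```

View pics/q13.png

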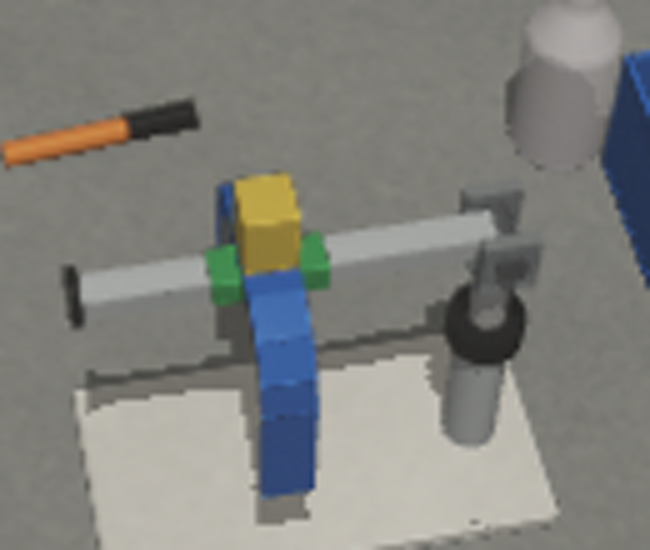

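View pics/q13t.png

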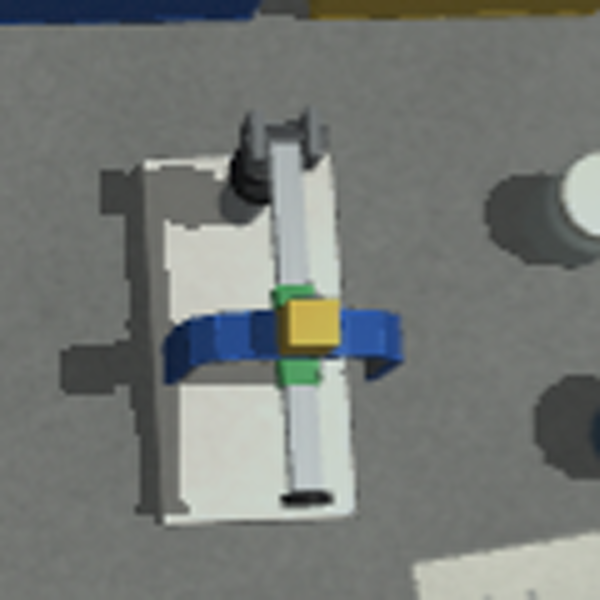

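View pics/q13s.png

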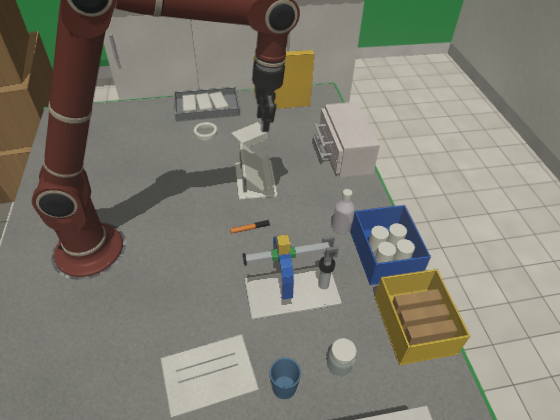

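```bash
python3 - <<'E'
from h import *
S=bench.camera("side");T=bench.camera("top")
cs=lambda p:(230+(p[0]-2)/5,200+(p[1]-2)/5);ct=lambda p:(300+(p[0]-2)/5,150+(p[1]-2)/5)
o=[(S,cs((236,182)),(-14,15,48)),(S,cs((290,174)),(14,15,48)),(S,cs((245,228)),(-14,-15,48)),(S,cs((299,218)),(14,-15,48)),
(S,cs((262,495)),(-14,-68,-110)),(S,cs((314,489)),(14,-68,-110)),
(T,ct((288,303)),(14,15,48)),(T,ct((339,299)),(14,-15,48)),(T,ct((290,350)),(-14,15,48)),(T,ct((340,345)),(-14,-15,48))]
def f(v):
    R=Ro.from_euler('xyz',v[3:]);return np.concatenate([(proj(c,R.apply(np.array(X)/1e3)+v[:3])-uv)[0] for c,uv,X in o])
r=least_squares(f,[.547,-.247,.194,0,0,0.]);print(r.x.round(4),np.abs(r.fun).max())
d=r.x[:2]-[.5475,-.247];c,s=np.cos(.017),np.sin(.017);print("in stand mm",(1e3*np.array([c*d[0]+s*d[1],-s*d[0]+c*d[1]])).round(1))
E
```

```text
[ 0.5464 -0.2468  0.1915  0.0196 -0.0194  0.0083] 0.9752316065313096
in stand mm [-1.1  0.2]
```

```bash
python3 -c "
from bench import *
print(close_job())"
```

```text
the job is handed in; nothing more can be done
None
```

The job is done and handed in at about 20.6 s of the 61 s allowed. I pressed the rail level, moved the blue frame onto the middle of the green sleeve, set it down, let go and backed the arm off.

**Rail:** I pressed it onto its stop with closed fingers, with about 12 N at the wrist when I stopped. It sprang back to level; a picture fit gave −0.008 rad and a sleeve-top height of about 0.195 m.

**Frame:** I gripped the yellow block with the tool tilted 20° instead of 40°, because the wrist came close to a joint limit at 40°. The frame touched the sleeve at the expected height (0.194 m). I held it there at about 6 N before letting go.

**Last checks:**

| Check | Estimate from the pictures | Limit |
|---|---|---|
| Offset along the rail | 1 mm | 25 mm |
| Offset across the rail | 0.2 mm | 6 mm |
| Tilt from upright | under 0.03 rad | 0.1 rad |
| Turned out of line with the rail | about 0.01 rad | 0.3 rad |

- The frame looked to be hanging straight and still, and the gripper was well clear of everything.
- The final side picture showed nothing disturbed among the other objects on the table; I did not measure their positions again.
- The cameras cannot see the ribs under the crown. That the sleeve sits between them rests on the contact height, which would have been 6 mm higher on a rib, and on the small offset across the rail.
- No check failed or disagreed.

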